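# Pack a two-tier dessert carrier and clamp it shut

## Task

Pack the dessert carrier for delivery: stand all the yellow-lidded jars in the fixed base tray, then stack the upper tray on it so that all four corners are fully home, then stand all the red-lidded jars in that upper tray. Put the lid on top with its four corners fully home, and last of all swing the red hold-down arm down onto the lid. Every jar must end upright on its tray's floor; leave the green-lidded sample jar and all the other kitchen things where they are.

Things in the scene. Friction and masses are not known exactly. Their poses are not given: they have to be found in the camera images.
- base_tray: bottom tray of the carrier: grey stacking tray fixed to the worktop, 156 x 206 mm (x by y). Origin at the centre of its underside, on the worktop, x along its short side, y along its long side, z up. Floor top 18 mm up; rim wall 4 mm thick, up to 34 mm. A mast off its -y end, at y = -155 mm (x within 21 mm of 0, 22 mm wide in y, 214 mm high), carries the hold-down arm.
- base_bay (a point): point on the base tray's floor (z = 18 mm) at the middle of its +y bay, x = 0, y = +55 mm; the other bay is its mirror image at y = -55 mm. Each bay has room for two jars side by side, at x = +30 and -30 mm of this point. The upper tray has the same two bays.
- base_post (a point): top of the base tray's corner post at x = +63, y = +88 mm, 98 mm up; the four posts stand at x = +-63, y = +-88 mm, round, 18 mm diameter, their last 8 mm tapering to 10 mm. A tray or lid stacked on them has its underside 84 mm above the underside of the tray below: its floor plate rests on the post tops and its corner feet wrap the posts from outside with 2 mm play.
- base_handle (a point): centre of the base tray's black bridge handle, 83 mm above the worktop: bar along x, 86 mm long, 12 mm thick in y, 76 to 90 mm high, on two 10 mm legs at x = +-37 mm, free underneath; it parts the two bays
- tray_handle (a point): upper tray: loose, white, blue handle, 0.3 to 0.5 kg, same shape and size as the base tray (floor top 18 mm above its underside, posts to 98 mm, same handle). The point is the centre of the handle bar, 83 mm above the tray's underside, midway in x and y; the bar runs along x, the long side along y, z up. May be stacked either way round.
- tray_foot (a point): upper tray: bottom outer corner of one of its feet. Tray and lid stand on four L-shaped corner feet, 14 mm deep, 4 mm thick, along the outer two sides of each corner, inner faces 74 mm (x) and 99 mm (y) from the centre; the floor plate's underside lies 14 mm above the feet's bottom.
- lid_handle (a point): lid: loose white plate 156 x 206 mm with grey panels and orange handle, 0.2 to 0.35 kg, on the same corner feet (14 mm), plate 14 to 20 mm up. Handle bar along x, 86 mm long, 12 mm thick, 56 to 70 mm above the underside, on two legs. The point is the centre of the bar, 63 mm above the underside, midway in x and y. May go on either way round.
- clamp (a joint): hinge of the red hold-down arm, rad: 0 = level, down on the lid of a full stack; 1.75 to 1.95 = thrown open, leaning outwards past upright (stop at 1.95), where it stays by its own weight. Pushed inwards past upright (below 1.57) it drops by itself. Arm 120 mm long, 18 mm wide, 10 mm thick, 120 g, moves at about 1 N.
- clamp_hinge (a point): middle of the hold-down arm's hinge: x = 0, y = -155 mm, z = 205 mm in the base tray's frame; the axis runs along the base tray's x. When down the arm lies along the base tray's +y.
- clamp_bar (a point): centre of the black cross-bar at the free end of the hold-down arm, 117 mm from the hinge: 60 mm long (along the base tray's x), 14 mm square
- mango1_mid (a point): yellow-lidded (mango) dessert jar, upright cylinder 44 mm in diameter and 56 mm tall, about 90 g; the point is its centre, 28 mm above its underside; z points out of its lid. May be absent.
- mango2_mid (a point): yellow-lidded (mango) dessert jar, upright cylinder 44 mm in diameter and 56 mm tall, about 90 g; the point is its centre, 28 mm above its underside; z points out of its lid. May be absent.
- mango3_mid (a point): yellow-lidded (mango) dessert jar, upright cylinder 44 mm in diameter and 56 mm tall, about 90 g; the point is its centre, 28 mm above its underside; z points out of its lid. May be absent.
- berry1_mid (a point): red-lidded (berry) dessert jar, upright cylinder 44 mm in diameter and 56 mm tall, about 90 g; the point is its centre, 28 mm above its underside; z points out of its lid. May be absent.
- berry2_mid (a point): red-lidded (berry) dessert jar, upright cylinder 44 mm in diameter and 56 mm tall, about 90 g; the point is its centre, 28 mm above its underside; z points out of its lid. May be absent.
- berry3_mid (a point): red-lidded (berry) dessert jar, upright cylinder 44 mm in diameter and 56 mm tall, about 90 g; the point is its centre, 28 mm above its underside; z points out of its lid. May be absent.
- sample_mid (a point): green-lidded dessert jar, upright cylinder 44 mm in diameter and 56 mm tall, about 90 g; the point is its centre, 28 mm above its underside; z points out of its lid. A bystander: leave it.
- squeeze: white squeeze bottle, 42 mm diameter, 120 mm tall; origin on its underside. A bystander: leave it.
- shaker: glass jar with steel cap, 52 mm diameter, 100 mm tall; origin on its underside. A bystander: leave it.
- cutter: steel ring cutter, 80 mm across, 45 mm high; origin on its underside. A bystander: leave it.
- extract: amber bottle, 44 mm diameter, 110 mm tall; origin on its underside. A bystander: leave it.

How it is judged:
By the outcome, as a careful person would: the job done as asked, in the order asked, and still so for the second after the job is handed in, with the robot touching nothing.
Of mango1, mango2, mango3 only 2 to 3 are there at a start; the rules pass over those that are not, and their reading is None.
Of berry1, berry2, berry3 only 2 to 3 are there at a start; the rules pass over those that are not, and their reading is None.
At some moment in a run one of mango1, mango2, mango3, berry1, berry2, berry3, lid may be knocked a few centimetres aside while the robot is not near it.
It also fails if it takes over 210 s, if anything falls off the work surface, if the arm or the gripper's body presses on something with over 40 N, if the wrist force passes 120 N, or if a joint passes its speed limit or range.

## Robot

A 6-joint arm with a two-finger parallel gripper is mounted at the origin on the work surface. World frame = base frame: x ahead of the robot, y to its left, z up, the work surface at z = 0. Lengths are in m, angles in rad, forces in N, time in s.
With the tool pointing down it reaches from about 0.275 to 0.875 m from the base axis. Payload 12.5 kg.
Tool frame: the origin (TCP) lies on the centre line of the jaws, within the pads' length; the fingertips stand r.finger_overhang ahead of it and the grasp point (between the pads) lies 3 mm ahead of it (r.finger_overhang is the distance from the TCP to the fingertips, in m); z points along the fingers, y is the direction in which the jaws open and shut (so a half turn about z gives the same grasp; the last joint's range is limited). The gripper opens to 85 mm and grips with 20 to 120 N. Pads are 22 mm wide; open, the fingers measure 114 mm over their backs; the gripper's body (76 mm by 85 mm) begins 54 mm behind the grasp point. The pads swing forward as they close: fully open they stand 13 mm farther back than shut.
Start: joints at [-1.378, 0.351, 1.652, -0, 1.139, -0.085], TCP at [0.151, -0.529, 0.253] pointing down, gripper open.
Joint ranges: [-2.75, 2.75], [-0.79, 2.1], [0.01, 2.65], [-1.57, 4.71], [0.07, 3.14], [-2.87, 2.87]. Speed limits (rad/s): [2.22, 2.22, 2.79, 3.14, 3.14, 3.14].

## Interface

Orientations are given as a unit quaternion [x, y, z, w].
In Python, from cell import r, optics gives the robot as it stands. The module is installed in compiled form; this text tells all that it offers. Calls block until the motion is done:
- r.move_to(position, orientation): joint-space move of the TCP to a pose.
- r.move_linear(position, rot=None, vel=0.15): straight line of the TCP; rot=None keeps the orientation; vel is the mean speed in m/s.
- r.set_joints(angles): joint-space move.
- r.set_gripper(opening, squeeze=None): opening from 0.0 (shut) to 1.0 (fully open); squeeze is the grip in N (None keeps the last); returns when the fingers have stopped.
- r.sleep(seconds).
- r.inverse_kinematics(position, orientation): joint angles nearest the present ones, or None.
- optics.get_image(name): name is "side" or "top" or "wrist"; returns a dict with "pixels" (420x560x3 uint8, red, green, blue), "depth" (420x560 float32, m along the optical axis (not along the pixel's ray), 0 where there is no reading), "fx", "fy", "cx", "cy" (pixels), "D" ([k1, k2, p1, p2, k3] as OpenCV has them; the pictures are not rectified), "camera_from_world" (4x4, takes a point from world to camera coordinates); the wrist camera has in their place "mount" (4x4, takes a point from camera to tool coordinates, whose origin is the TCP and whose axes are the flange's). Camera axes: x right, y down, z forward; pixel columns grow to the right and rows downward; lengths in m; the calibration is good to about 2 mm. A picture is of the moment at which its call begins: read the wrist's pose just before it.
A pose or a line that the arm cannot do raises r.PlanningError and nothing moves.
- r.hand_in(): hands the job in, once; it reports no verdict.
Readings, each from a call of its own:
- r.current_t(): time.
- r.current_q(): joint angles.
- r.current_qvel(): joint speeds.
- r.current_effort(): joint torques, N m.
- r.current_tool_pos(): TCP position.
- r.current_ee_rot(): TCP orientation.
- r.current_contact_force(): force on the tool from outside, world axes, zero at the start.
- r.current_torque(): the same for the moment, N m.
- r.current_opening(): opening from 0.0 (shut) to 1.0 (fully open).
Only numpy, scipy, OpenCV 4.12 (cv2) and the standard library are available. Lean on these libraries where they do the work, as an engineer would, in place of code of your own. Each camera call takes 0.05 s, during which the arm holds its last target. There are 200 camera calls.

## Working session

There is one attempt and no reset: what is moved stays moved. The work goes in short steps, each a Python script; the robot and the scene stay as the last script left them, time stands still between calls to the robot, and variables do not carry over. Pictures are saved under pics/ and viewed, about 12 in all and at most 16, crops included, and the job is handed in when it is done.

```bash
mkdir -p pics; ls; cat > h.py <<'E'
import numpy as np, cv2
from cell import r, optics
from scipy.spatial.transform import Rotation as R
def save(n,f,im=None):
    im=im or optics.get_image(n); cv2.imwrite('pics/'+f,im['pixels'][:,:,::-1]); return im
def cloud(im):
    """world xyz per pixel (fixed cams or wrist with im['T'] tool pose)"""
    K=np.array([[im['fx'],0,im['cx']],[0,im['fy'],im['cy']],[0,0,1]])
    h,w=im['depth'].shape
    uv=np.stack(np.meshgrid(np.arange(w),np.arange(h)),-1).reshape(-1,1,2).astype(float)
    n=cv2.undistortPoints(uv,K,np.array(im['D'],float)).reshape(h,w,2)
    d=im['depth']; p=np.stack([n[...,0]*d,n[...,1]*d,d,np.ones_like(d)],-1)
    M=np.linalg.inv(im['camera_from_world']) if 'camera_from_world' in im else im['T']@im['mount']
    P=(p@np.array(M).T)[...,:3]; P[d==0]=np.nan; return P
def wrist():
    T=np.eye(4);T[:3,3]=r.current_tool_pos();T[:3,:3]=R.from_quat(r.current_ee_rot()).as_matrix()
    im=optics.get_image('wrist'); im['T']=T; return im
E
python3 - <<'E'
from h import *
for n in('top','side'):
    im=save(n,n+'0.png'); np.savez('pics/'+n+'0.npz',**im)
    print(n,np.linalg.inv(im['camera_from_world']).round(3).tolist(),im['fx'])
im=wrist(); print(im['mount'],r.current_ee_rot(),r.finger_overhang)
E
```

```text
pics
top [[-0.006, -0.998, 0.066, 0.421], [-1.0, 0.006, -0.001, 0.005], [0.001, -0.066, -0.998, 1.618], [0.0, 0.0, 0.0, 1.0]] 443.0904664705378
side [[-0.874, -0.318, 0.367, 0.087], [-0.485, 0.594, -0.642, 0.749], [-0.014, -0.739, -0.673, 0.89], [0.0, 0.0, 0.0, 1.0]] 425.8727384458829
[[-1.08635482e-03 -9.59801810e-01 -2.80676513e-01  7.13372558e-02]
 [ 9.99999157e-01 -1.24246093e-03  3.78237356e-04  5.31510814e-04]
 [-7.11762500e-04 -2.80675866e-01  9.59802350e-01 -1.20112735e-01]
 [ 0.00000000e+00  0.00000000e+00  0.00000000e+00  1.00000000e+00]] [ 9.90365973e-01  1.38473945e-01 -1.72952201e-05 -4.53351304e-04] 0.022
```

View pics/top0.png

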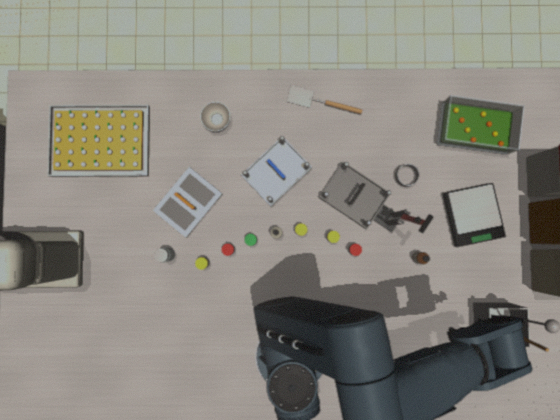

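View pics/side0.png

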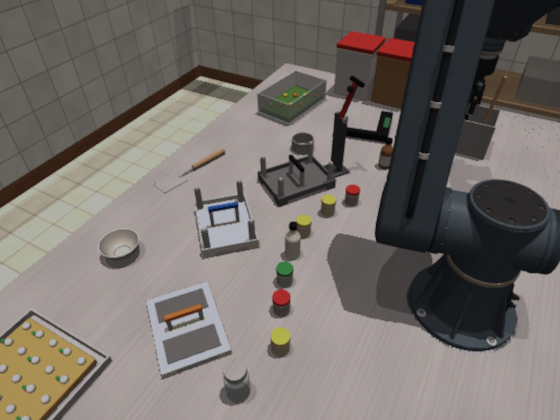

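Top picture: yellow lids at (202,263), (301,230), (333,237); red lids at (228,249), (355,250); green at (251,240). The upper tray is near (277,170), the base tray near (355,194), the lid near (188,202), and the clamp is thrown open at about (405,218). The side picture agrees: three mango and two berry jars.

```bash
cat >> h.py <<'E'
def blobs(im,P,zr,xyr=None,min_n=8):
    """coloured blobs -> (colour, n, centroid xyz, pixel)"""
    hsv=cv2.cvtColor(im['pixels'],cv2.COLOR_RGB2HSV).astype(int);H,S,V=hsv[...,0],hsv[...,1],hsv[...,2]
    out=[]
    for c,m in dict(yellow=(H>20)&(H<36),red=(H<8)|(H>172),green=(H>50)&(H<80),blue=(H>100)&(H<125),orange=(H>8)&(H<19)).items():
        m=m&(S>150)&(V>70)&(P[...,2]>zr[0])&(P[...,2]<zr[1])
        n,L,st,ce=cv2.connectedComponentsWithStats(m.astype(np.uint8))
        for i in range(1,n):
            if st[i,4]>=min_n:
                q=P[L==i]; out.append((c,int(st[i,4]),((q.min(0)+q.max(0))/2).round(3).tolist(),q.mean(0).round(3).tolist(),ce[i].round(0).tolist()))
    return out
E
python3 - <<'E'
from h import *
for n in('top','side'):
    im=dict(np.load(f'pics/{n}0.npz')); P=cloud(im); print(n)
    for b in blobs(im,P,(.03,.35)):
        if b[2][0]<.9 and abs(b[2][1])<.6 and b[2][0]>.2: print(*b)
    if n=='top':
        m=(P[...,2]>.088)&(P[...,2]<.108)&(P[...,0]>.4)
        k,L,st,ce=cv2.connectedComponentsWithStats(m.astype(np.uint8))
        for i in range(1,k):
            if st[i,4]>3: print('post?',st[i,4],P[L==i].mean(0).round(3),ce[i].round())
E
```

```text
top
yellow 77 [0.453, -0.037, 0.057] [0.452, -0.037, 0.056] [301.0, 229.0]
yellow 75 [0.424, -0.151, 0.056] [0.425, -0.152, 0.055] [333.0, 236.0]
yellow 93 [0.334, 0.312, 0.055] [0.335, 0.312, 0.056] [201.0, 263.0]
red 93 [0.382, 0.221, 0.056] [0.382, 0.22, 0.056] [227.0, 249.0]
red 91 [0.38, -0.228, 0.056] [0.379, -0.228, 0.057] [355.0, 249.0]
orange 39 [0.553, 0.368, 0.067] [0.553, 0.369, 0.069] [184.0, 201.0]
post? 46 [ 0.857 -0.559  0.091] [449. 112.]
post? 6 [ 0.912 -0.583  0.092] [456.  96.]
post? 23 [ 0.906 -0.625  0.092] [467.  98.]
post? 13 [ 0.899 -0.672  0.092] [481. 100.]
post? 9 [ 0.893 -0.709  0.092] [492. 101.]
post? 55 [ 0.875 -0.784  0.092] [513. 106.]
post? 32 [ 0.788 -0.806  0.091] [520. 131.]
post? 26 [ 0.769 -0.549  0.092] [447. 137.]
post? 20 [0.766 0.028 0.096] [281. 138.]
post? 32 [ 0.752 -0.605  0.092] [463. 141.]
post? 21 [ 0.742 -0.67   0.091] [482. 144.]
post? 14 [ 0.732 -0.797  0.091] [519. 147.]
post? 17 [ 0.734 -0.72   0.091] [496. 146.]
post? 6 [ 0.729 -0.75   0.092] [505. 148.]
post? 135 [ 0.635 -0.867  0.098] [541. 174.]
post? 68 [0.66  0.048 0.092] 
[... 511 characters left out ...]
9  0.096] [368. 222.]
post? 5 [ 0.475 -0.343  0.098] [390. 221.]
post? 29 [0.433 0.925 0.099] [ 19. 236.]
post? 19 [0.408 0.755 0.096] [ 69. 243.]
side
yellow 28 [0.422, -0.135, 0.052] [0.421, -0.135, 0.052] [327.0, 203.0]
yellow 23 [0.447, -0.024, 0.052] [0.445, -0.021, 0.053] [303.0, 224.0]
yellow 15 [0.333, 0.334, 0.051] [0.332, 0.334, 0.05] [276.0, 344.0]
red 101 [0.378, -0.225, 0.054] [0.378, -0.224, 0.056] [352.0, 189.0]
red 216 [0.38, 0.225, 0.054] [0.38, 0.226, 0.056] [281.0, 297.0]
blue 75 [0.659, 0.053, 0.089] [0.66, 0.053, 0.09] [223.0, 206.0]
orange 50 [0.349, -0.446, 0.08] [0.347, -0.447, 0.077] [387.0, 149.0]
orange 230 [0.552, 0.376, 0.067] [0.551, 0.376, 0.068] [183.0, 313.0]
```

```bash
cat >> h.py <<'E'
def quat(yaw): return [np.cos(yaw/2),np.sin(yaw/2),0,0]   # tool down, tool x at yaw
def go(x,y,z,yaw): r.move_to([x,y,z],quat(yaw))
def lin(x,y,z,vel=.2,yaw=None): r.move_linear([x,y,z],None if yaw is None else quat(yaw),vel)
def fitposts(P,c,yaw,top,show=True):
    """refine centre+yaw (of the x axis) from the four post tops"""
    M=np.array([[63,88],[-63,88],[-63,-88],[63,-88]])/1e3
    for _ in range(3):
        Rm=np.array([[np.cos(yaw),-np.sin(yaw)],[np.sin(yaw),np.cos(yaw)]]); W=M@Rm.T+c; src=[];dst=[]
        for m,w in zip(M,W):
            s=(np.hypot(*(P[...,:2]-w).transpose(2,0,1))<.02)&(P[...,2]>top-.005)&(P[...,2]<top+.008)
            if s.sum()>5: q=P[s][:,:2]; src.append(m); dst.append(q.mean(0))
        src,dst=np.array(src),np.array(dst); sc,dc=src.mean(0),dst.mean(0)
        a=src-sc;b=dst-dc; yaw=np.arctan2((a[:,0]*b[:,1]-a[:,1]*b[:,0]).sum(),(a*b).sum())
        Rm=np.array([[np.cos(yaw),-np.sin(yaw)],[np.sin(yaw),np.cos(yaw)]]); c=dc-Rm@sc
    if show: print('posts',len(src),'res mm',((dst-(src@Rm.T+c))*1e3).round(1).tolist(),'c',c.round(4),'yaw',np.degrees(yaw).round(2))
    return c,yaw
E
python3 - <<'E'
from h import *
t0=r.current_t()
go(.08,-.38,.36,np.radians(20)); 
go(.38,.08,.30,np.radians(90)); print(r.current_t()-t0)
im=save('top','top1.png'); P=cloud(im)
for b in blobs(im,P,(.03,.08)):
    if b[2][0]<.9 and abs(b[2][1])<.6 and b[2][0]>-.5: print(*b)
for n,im in(('top',im),('side',optics.get_image('side'))):
    P=cloud(im)
    fitposts(P,np.array([.573,-.231]),np.radians(-34.3),.098)
    fitposts(P,np.array([.661,.050]),np.radians(42.7),.098)
# go over base for close view
lin(.40,-.10,.36,.3)
print(r.current_q().round(2) if hasattr(r.current_q(),'round') else r.current_q(), r.current_t())
go(.573,-.231,.33,np.radians(145.7)); print(r.current_t())
im=wrist(); np.savez('pics/w1.npz',**im); save('','w1.png',im)
fitposts(cloud(im),np.array([.573,-.231]),np.radians(-34.3),.098)
E
```

```text
2.8000000000000003
yellow 79 [0.453, -0.037, 0.055] [0.452, -0.037, 0.056] [300.0, 229.0]
yellow 76 [0.424, -0.151, 0.057] [0.425, -0.151, 0.057] [333.0, 236.0]
yellow 95 [0.334, 0.312, 0.056] [0.335, 0.312, 0.056] [201.0, 263.0]
red 61 [0.382, 0.227, 0.058] [0.383, 0.226, 0.057] [226.0, 249.0]
red 91 [0.38, -0.228, 0.057] [0.379, -0.228, 0.056] [355.0, 249.0]
orange 41 [0.553, 0.369, 0.07] [0.552, 0.369, 0.07] [185.0, 201.0]
posts 4 res mm [[0.1, 0.5], [0.0, -0.6], [0.4, 0.1], [-0.4, 0.0]] c [ 0.5725 -0.2316] yaw -34.39
posts 4 res mm [[0.6, -0.5], [-0.0, -0.5], [0.0, 1.1], [-0.6, 0.0]] c [0.6612 0.0487] yaw 43.02
posts 2 res mm [[-0.4, 0.3], [0.4, -0.3]] c [ 0.5719 -0.2292] yaw -34.12
posts 4 res mm [[-0.2, -0.5], [-0.1, 1.0], [1.0, -0.6], [-0.7, -0.0]] c [0.6606 0.0518] yaw 42.88
[-0.36 -0.01  1.82  0.    1.33 -0.36] 3.8333
4.8333
posts 4 res mm [[-0.9, -0.3], [0.2, -0.9], [0.8, 0.1], [-0.0, 1.1]] c [ 0.5729 -0.2317] yaw -34.39
```

View pics/w1.png

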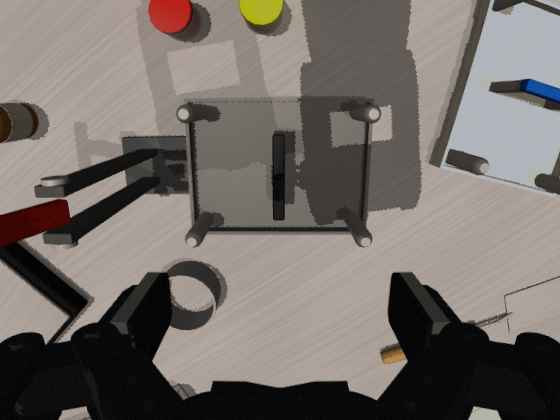

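View pics/top1.png

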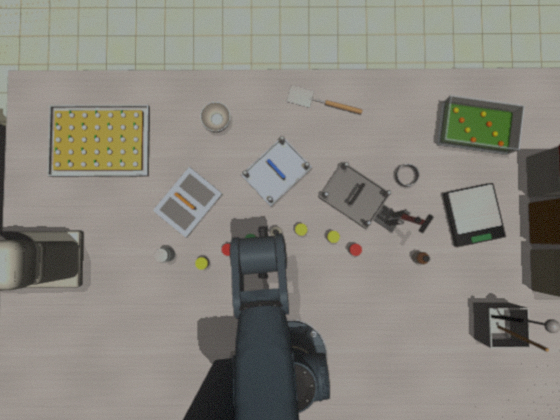

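Wrist picture: all four base posts show (186,112)–(372,114)–(365,240)–(193,240), the tray is empty and the clamp is open at the left. The top picture with the arm moved confirms only two red jars and three yellow ones. Next: the mango jars.

```bash
cat >> h.py <<'E'
BC=np.array([.5729,-.2317]); BY=np.radians(-34.39); CY=BY+np.pi   # base centre, yaw, tool yaw when placing
def bw(x,y): return BC+np.array([np.cos(BY)*x-np.sin(BY)*y,np.sin(BY)*x+np.cos(BY)*y])
def find(col,g,zr=(.045,.07)):
    im=wrist(); P=cloud(im)
    b=[b for b in blobs(im,P,zr,min_n=60) if b[0]==col]
    b.sort(key=lambda b:np.hypot(b[2][0]-g[0],b[2][1]-g[1])); return b[0] if b else None
def pick(col,g,h=.20):
    go(g[0],g[1],h,np.pi/2); r.set_gripper(.85,40)
    b=find(col,g); print(col,'guess',g,'found',b[1:4],flush=True)
    x,y=b[2][:2]; assert np.hypot(x-g[0],y-g[1])<.06 and abs(b[3][2]-.056)<.006
    lin(x,y,.10,.3); lin(x,y,.043,.12); r.set_gripper(0.3,35)
    print('opening mm',85*r.current_opening(),'t',r.current_t(),flush=True)
def place(x,y,floor,h):
    X,Y=bw(x,y); p=r.current_tool_pos(); lin(p[0],p[1],h,.3); lin(X,Y,h,.35,CY)
    print('carry opening mm',round(85*r.current_opening(),1))
    lin(X,Y,floor+.055,.2); lin(X,Y,floor+.0435,.05); print('F',np.round(r.current_contact_force(),1),r.current_tool_pos())
    r.set_gripper(.66); lin(X,Y,h,.25); print('t',r.current_t(),flush=True)
E
python3 - <<'E'
from h import *
pick('yellow',(.424,-.151)); place(30,55,0,.22) if 0 else place(.030,.055,.018,.22)
pick('yellow',(.453,-.037)); place(-.030,.055,.018,.22)
im=save('top','top2.png'); P=cloud(im)
for b in blobs(im,P,(.03,.11)):
    if b[2][0]<.9 and abs(b[2][1])<.6 and b[2][0]>-.5: print(*b)
E
```

```text
yellow guess (0.424, -0.151) found (2658, [0.424, -0.15, 0.053], [0.424, -0.15, 0.055])
opening mm 43.19218579361819 t 7.6333
carry opening mm 42.7
F [ 1.7  3.  15.4] [ 0.63074632 -0.20373769  0.06433748]
t 11.825
yellow guess (0.453, -0.037) found (2609, [0.45, -0.037, 0.054], [0.45, -0.037, 0.055])
opening mm 43.01850194116386 t 14.7417
carry opening mm 42.5
F [ 1.5  4.  19.8] [ 0.58135802 -0.16979318  0.06421658]
t 18.9417
yellow 9 [0.583, -0.167, 0.075] [0.581, -0.165, 0.074] [337.0, 191.0]
yellow 95 [0.334, 0.313, 0.055] [0.335, 0.311, 0.057] [201.0, 263.0]
red 85 [0.382, 0.22, 0.056] [0.382, 0.22, 0.057] [227.0, 249.0]
blue 29 [0.661, 0.047, 0.091] [0.661, 0.048, 0.09] [276.0, 168.0]
orange 40 [0.553, 0.37, 0.072] [0.553, 0.37, 0.071] [184.0, 200.0]
```

```bash
sed -i 's/floor+.0435,.05/floor+.0462,.05/' h.py
python3 - <<'E'
from h import *
pick('yellow',(.334,.312)); place(.030,-.055,.018,.22)
go(*BC,.33,CY); im=wrist(); save('','w2.png',im); P=cloud(im)
for b in blobs(im,P,(.03,.11)): print(*b)
for x,y in((.03,.055),(-.03,.055),(.03,-.055)): print(bw(x,y).round(3))
c,y=fitposts(P,BC,BY,.098); print(r.current_t())
# tray look, same relative pose, tool yaw = tray yaw + pi
go(.661,.050,.33,np.radians(43)-np.pi if 0 else np.radians(43)+np.pi) if 0 else None
E
```

```text
yellow guess (0.334, 0.312) found (2698, [0.333, 0.315, 0.053], [0.333, 0.315, 0.055])
opening mm 43.01044588395498 t 22.775
carry opening mm 43.0
F [ 0.4 -0.4 -0.5] [ 0.56680634 -0.29417803  0.06455446]
t 27.9333
yellow 1453 [0.582, -0.17, 0.067] [0.581, -0.17, 0.073] [335.0, 147.0]
yellow 1324 [0.567, -0.295, 0.071] [0.566, -0.294, 0.073] [227.0, 203.0]
yellow 1313 [0.631, -0.204, 0.071] [0.63, -0.204, 0.073] [333.0, 205.0]
red 1177 [0.38, -0.229, 0.055] [0.382, -0.231, 0.056] [171.0, 14.0]
blue 391 [0.645, 0.031, 0.089] [0.644, 0.031, 0.089] [544.0, 89.0]
[ 0.629 -0.203]
[ 0.579 -0.169]
[ 0.567 -0.294]
posts 4 res mm [[-0.9, -0.3], [0.2, -1.0], [0.7, 0.1], [0.0, 1.2]] c [ 0.5729 -0.2318] yaw -34.37
28.5583
```

View pics/w2.png

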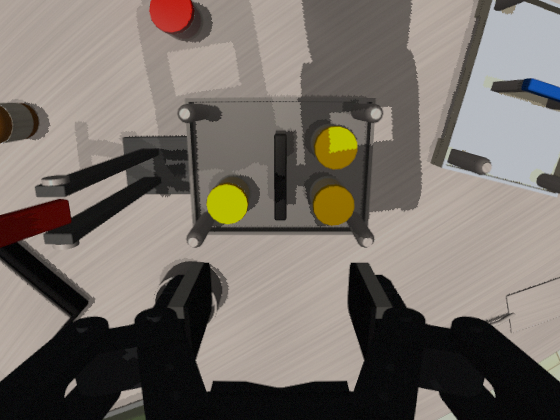

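Wrist picture: three yellow lids at (335,147), (333,205), (227,203). All are level at z ≈ 73 mm on the tray floor, as they must be (74). Now the upper tray.

```bash

python3 - <<'E'
from h import *
go(*BC,.33,BY); b,by=fitposts(cloud(wrist()),BC,BY,.098)
r.set_gripper(.6)
go(.661,.050,.33,np.radians(43)); im=wrist(); t,ty=fitposts(cloud(im),np.array([.661,.05]),np.radians(43),.098)
go(*t,.33,ty); im=wrist(); save('','w3.png',im); t,ty=fitposts(cloud(im),t,ty,.098)
np.savez('meas.npz',b=b,by=by,t=t,ty=ty)
for q in blobs(im,cloud(im),(.07,.11)): print(*q)
print(r.current_q(),r.current_t())
lin(*t,.12,.25); lin(*t,.0855,.1); r.set_gripper(0,70); print('open mm',85*r.current_opening(),r.current_tool_pos(),np.round(r.current_contact_force(),1))
lin(*t,.13,.08); print('F',np.round(r.current_contact_force(),1),np.round(r.current_torque(),2),85*r.current_opening())
E
```

```text
posts 4 res mm [[-0.9, -0.2], [0.0, -1.1], [1.0, 0.3], [-0.2, 1.0]] c [ 0.5743 -0.2325] yaw -34.39
posts 4 res mm [[0.0, -0.8], [1.1, -0.2], [-0.1, 0.9], [-1.0, 0.1]] c [0.6624 0.05  ] yaw 43.05
posts 4 res mm [[-0.1, -0.9], [1.1, -0.1], [-0.1, 1.1], [-0.9, -0.1]] c [0.6625 0.0502] yaw 43.04
yellow 40 [0.649, -0.195, 0.073] [0.649, -0.194, 0.073] [422.0, 321.0]
yellow 48 [0.566, -0.161, 0.072] [0.566, -0.159, 0.073] [351.0, 349.0]
yellow 552 [0.566, -0.295, 0.073] [0.568, -0.294, 0.074] [423.0, 405.0]
blue 927 [0.662, 0.05, 0.089] [0.662, 0.05, 0.089] [278.0, 176.0]
[ 4.43538988e-03  5.08589256e-01  1.22570674e+00 -2.18102962e-05
  1.40727174e+00  8.24901219e-01] 32.9667
open mm 10.745511125227562 [0.66282073 0.05013444 0.08625751] [-0.6 -0.6  6.2]
F [ 0.6 -0.7 -4.8] [ 0.02 -0.01  0.05] 10.536644628021165
```

```bash

python3 - <<'E'
from h import *
m=np.load('meas.npz'); b,by,t=m['b'],float(m['by']),m['t']
lin(*t,.27,.25); ys=np.array([-np.sin(by),np.cos(by)])
lin(*(b+.08*ys),.27,.25,by); lin(*b,.27,.2); lin(*b,.205,.15)
im=optics.get_image('side'); save('','s1.png',im); print('open',85*r.current_opening())
for z in(.190,.185,.180,.176,.173,.171,.1695):
    lin(*b,z,.04); print(z,r.current_tool_pos().round(4),np.round(r.current_contact_force(),1),np.round(r.current_torque(),2))
    if np.abs(r.current_contact_force()).max()>30: break
save('side','s2.png'); print(r.current_t())
E
python3 -c "
import cv2
a=cv2.imread('pics/s1.png')[90:230,230:400];b=cv2.imread('pics/s2.png')[90:230,230:400]
cv2.imwrite('pics/s12.png',cv2.resize(cv2.hconcat([a,b]),(780,321)))"
```

```text
open 10.41000680761059
0.19 [ 0.5743 -0.2326  0.1899] [ 1.1 -0.1 -3.7] [-0.01 -0.04 -0.04]
0.185 [ 0.5741 -0.2325  0.1847] [-0.7  0.8 -3.6] [-0.05 -0.03 -0.04]
0.18 [ 0.5741 -0.2324  0.1796] [ 0.1 -0.9 -4. ] [0.02 0.03 0.02]
0.176 [ 0.5742 -0.2325  0.1757] [ 0.9  0.7 -4.2] [-0.08 -0.    0.01]
0.173 [ 0.5742 -0.2325  0.1728] [-0.5  0.1 -2.8] [ 0.01  0.   -0.02]
0.171 [ 0.5742 -0.2325  0.1709] [ 0.3 -0.5 -2.5] [ 0.   -0.01 -0.  ]
0.1695 [ 0.5745 -0.2327  0.1702] [-2.6 -0.1  3.3] [0.13 0.41 0.04]
41.1167
```

View pics/s12.png

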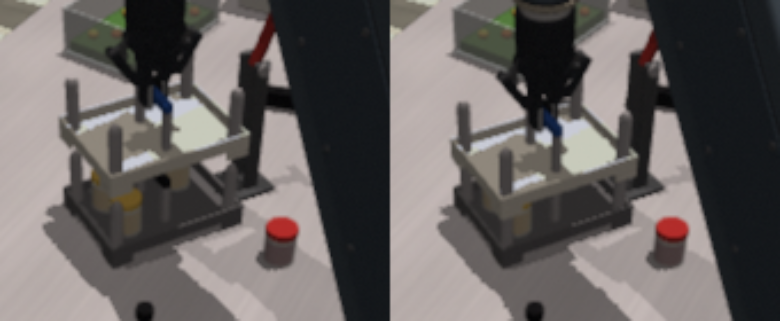

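The tray slid onto the posts with no lateral force and made contact at TCP z ≈ 0.170 as expected. I'll press a little, release, and check the four post heights.

```bash

python3 - <<'E'
from h import *
m=np.load('meas.npz'); b,by=m['b'],float(m['by'])
lin(*b,.1685,.03); print(np.round(r.current_contact_force(),1)); r.set_gripper(.5); lin(*b,.25,.2); go(*b,.414,by)
im=wrist(); P=cloud(im); c,y=fitposts(P,b,by,.182); save('','w4.png',im)
for sx in(1,-1):
    for sy in(1,-1):
        w=bw(.063*sx,.088*sy); s=np.hypot(*(P[...,:2]-w).transpose(2,0,1))<.008
        q=P[s][:,2]; print(sx,sy,'post z',np.percentile(q[q>.1],[50,90]).round(4))
        w=bw(.03*sx,.055*sy); s=np.hypot(*(P[...,:2]-w).transpose(2,0,1))<.012; print('   floor z',np.nanmedian(P[s][:,2]).round(4))
print(r.current_t())
im=optics.get_image('top'); P=cloud(im)
for q in blobs(im,P,(.03,.08)):
    if q[2][0]<.9 and abs(q[2][1])<.6 and q[2][0]>0: print(*q)
s=(P[...,2]>.012)&(P[...,2]<.035)&(np.hypot(P[...,0]-.553,P[...,1]-.37)<.15)
n,L,st,ce=cv2.connectedComponentsWithStats(s.astype(np.uint8)); i=1+np.argmax(st[1:,4])
print('lid',cv2.minAreaRect((P[L==i][:,:2]*1000).astype(np.float32)))
E
```

```text
[-6.3  2.1 13.8]
posts 4 res mm [[-0.7, -0.2], [-0.0, -1.2], [0.9, 0.3], [-0.1, 1.1]] c [ 0.575  -0.2335] yaw -34.42
1 1 post z [0.1798 0.1819]
   floor z 0.1016
1 -1 post z [0.1783 0.1818]
   floor z 0.1016
-1 1 post z [0.1804 0.182 ]
   floor z 0.1014
-1 -1 post z [0.1802 0.182 ]
   floor z 0.1014
43.0833
red 93 [0.381, 0.221, 0.057] [0.383, 0.22, 0.057] [227.0, 249.0]
orange 41 [0.553, 0.37, 0.071] [0.554, 0.37, 0.071] [184.0, 200.0]
lid ((552.7041015625, 372.6796569824219), (158.4064178466797, 206.059326171875), 50.74290084838867)
```

Tray home: all four post tops read 0.182 and the floor 0.1015 at all four places (expected 0.182 / 0.102). Now the berries.

```bash

python3 - <<'E'
from h import *
lin(.38,-.228,.36,.3,np.pi/2)
pick('red',(.380,-.228)); place(.030,.055,.102,.30)
pick('red',(.382,.222)); place(-.030,.055,.102,.30)
go(*BC,.414,CY); im=wrist(); save('','w5.png',im); P=cloud(im)
for b in blobs(im,P,(.03,.2)): print(*b)
for x,y in((.03,.055),(-.03,.055)): print(bw(x,y).round(3))
fitposts(P,BC,BY,.182); 
im=optics.get_image('top'); P=cloud(im)
for q in blobs(im,P,(.03,.2)):
    if q[2][0]<.9 and abs(q[2][1])<.6 and q[2][0]>0: print(*q)
print(r.current_t())
E
```

```text
red guess (0.38, -0.228) found (2560, [0.378, -0.229, 0.056], [0.378, -0.228, 0.055])
opening mm 42.56084309288638 t 48.0667
carry opening mm 43.0
F [ 1.6 -1.   1.7] [ 0.62915073 -0.20346156  0.14883118]
t 52.425
red guess (0.382, 0.222) found (2598, [0.381, 0.223, 0.055], [0.381, 0.223, 0.055])
opening mm 43.26349299952785 t 56.0833
carry opening mm 42.8
F [-0.7 -0.5 -0.6] [ 0.57924573 -0.1693832   0.1483468 ]
t 61.0417
red 1430 [0.58, -0.168, 0.131] [0.579, -0.17, 0.157] [334.0, 145.0]
red 1278 [0.636, -0.204, 0.134] [0.628, -0.204, 0.157] [332.0, 202.0]
blue 462 [0.554, -0.221, 0.171] [0.553, -0.22, 0.173] [278.0, 154.0]
blue 428 [0.591, -0.246, 0.173] [0.591, -0.247, 0.173] [278.0, 201.0]
orange 504 [0.348, -0.459, 0.079] [0.352, -0.453, 0.078] [33.0, 119.0]
[ 0.629 -0.203]
[ 0.579 -0.169]
posts 4 res mm [[-1.0, -0.4], [0.1, -0.8], [0.8, 0.1], [0.0, 1.1]] c [ 0.5727 -0.2339] yaw -34.55
red 97 [0.627, -0.203, 0.159] [0.627, -0.204, 0.159] [351.0, 175.0]
red 103 [0.579, -0.17, 0.159] [0.578, -0.17, 0.158] [341.0, 190.0]
orange 40 [0.553, 0.369, 0.072] [0.553, 0.369, 0.071] [184.0, 200.0]
61.725
```

View pics/w5.png

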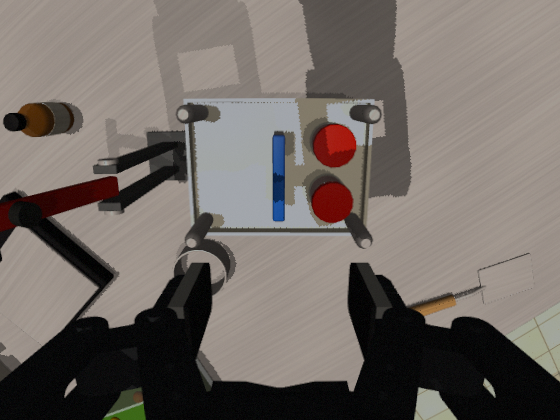

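Wrist picture: two red lids at (334,145) and (332,202) stand level at z = 0.158 (expected), and the tray is home. Now the lid.

```bash

python3 - <<'E'
from h import *
go(.48,.10,.38,np.radians(51)); r.set_gripper(.6)
c,y=np.array([.553,.371]),np.radians(51)
for k in range(2):
    go(*c,.31,y); im=wrist(); P=cloud(im)
    s=(P[...,2]>.012)&(P[...,2]<.03)&(np.hypot(P[...,0]-.553,P[...,1]-.37)<.16)
    n,L,st,ce=cv2.connectedComponentsWithStats(s.astype(np.uint8)); i=1+np.argmax(st[1:,4])
    (cx,cy),(w,h),a=cv2.minAreaRect((P[L==i][:,:2]*1000).astype(np.float32))
    if w>h: w,h,a=h,w,a-90
    while a>140: a-=180
    while a<-40: a+=180
    o=[q for q in blobs(im,P,(.06,.08),min_n=100) if q[0]=='orange']
    print('rect',cx,cy,w,h,a,'handle',[q[1:] for q in o])
    c=np.array(o[0][2][:2]); y=np.radians(a)
save('','w6.png',im)
rc=np.array([cx,cy])/1e3; np.savez('lid.npz',c=c,rc=rc,y=y); print(r.current_q().round(2),r.current_t())
E
```

```text
rect 534.4127197265625 417.95318603515625 156.10610961914062 207.05397033691406 50.66246795654297 handle [(976, [0.534, 0.418, 0.066], [0.536, 0.419, 0.069], [232.0, 149.0])]
rect 534.1224975585938 418.1371154785156 154.96051025390625 206.7958984375 50.50138473510742 handle [(827, [0.534, 0.418, 0.066], [0.534, 0.417, 0.069], [279.0, 177.0])]
[ 0.59  0.55  1.21 -0.    1.38  1.28] 65.4
```

View pics/w6.png

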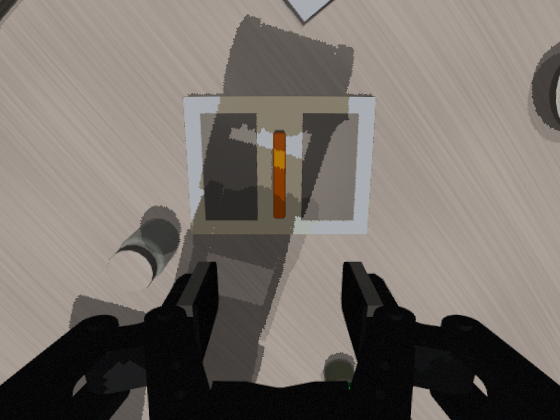

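The lid had been knocked about 5 cm: it is now at (0.534, 0.418) with its handle at (279,177) in the picture, and two looks and the rectangle size (155 × 207) agree. Grasping it.

```bash

python3 - <<'E'
from h import *
m=np.load('lid.npz'); c,y=(m['c']+m['rc'])/2,float(m['y'])
b=np.array([.5747,-.2338]); by=np.radians(-34.45); ys=np.array([-np.sin(by),np.cos(by)])
lin(*c,.10,.25,y); lin(*c,.0655,.1); r.set_gripper(0,70); print('open mm',85*r.current_opening(),np.round(r.current_contact_force(),1))
lin(*c,.12,.1); print('F',np.round(r.current_contact_force(),1),np.round(r.current_torque(),2),85*r.current_opening())
assert r.current_opening()*85>8
lin(*c,.34,.25); lin(*(b+.09*ys),.34,.3,by); lin(*b,.34,.2); lin(*b,.272,.15)
print('open',85*r.current_opening()); save('side','s3.png')
for z in(.255,.250,.245,.241,.238,.236,.2345,.2335):
    lin(*b,z,.04); f=r.current_contact_force(); print(z,r.current_tool_pos().round(4),np.round(f,1),np.round(r.current_torque(),2))
    if np.abs(f).max()>25: break
save('side','s4.png'); print(r.current_t())
E
python3 -c "
import cv2
a=cv2.imread('pics/s3.png')[60:230,230:400];b=cv2.imread('pics/s4.png')[60:230,230:400]
cv2.imwrite('pics/s34.png',cv2.resize(cv2.hconcat([a,b]),(780,390)))"
```

```text
open mm 10.936753758569564 [-0.1 -1.3  5.8]
F [-0.2 -0.2 -3.2] [0.02 0.03 0.02] 10.93522628230298
open 10.92304420666149
0.255 [ 0.5747 -0.2338  0.2549] [ 0.2 -0.5 -2.4] [-0.03  0.02  0.01]
0.25 [ 0.5746 -0.2337  0.2497] [ 0.4  0.4 -2.6] [ 0.   -0.    0.01]
0.245 [ 0.5746 -0.2337  0.2447] [-0.7 -0.6 -2.9] [-0.01 -0.01 -0.  ]
0.241 [ 0.5746 -0.2337  0.2407] [-0.9 -0.3 -2.6] [-0.01  0.04  0.02]
0.238 [ 0.5746 -0.2338  0.2378] [ 0.2 -0.2 -2.1] [-0.04  0.03  0.  ]
0.236 [ 0.5747 -0.2338  0.2359] [-0.5 -0.3 -2.4] [-0.03  0.03  0.02]
0.2345 [ 0.5747 -0.2338  0.2344] [ 0.1 -0.5 -2. ] [ 0.   -0.01  0.02]
0.2335 [ 0.5748 -0.2339  0.2342] [-2.4 -0.5  4.7] [0.19 0.28 0.01]
74.825
```

View pics/s34.png

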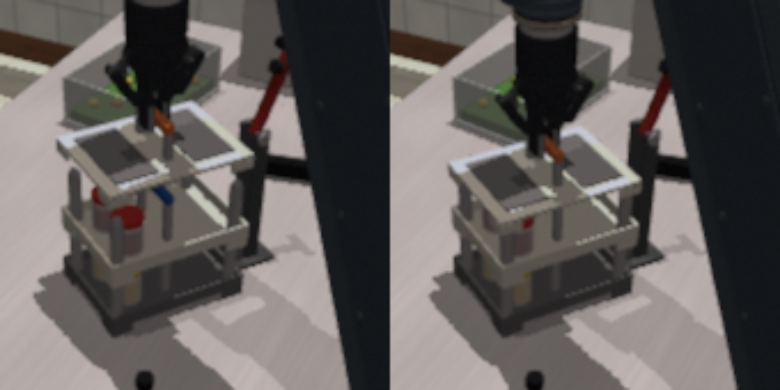

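```bash

python3 - <<'E'
from h import *
b=np.array([.5747,-.2338]); by=np.radians(-34.45)
lin(*b,.2325,.03); print(np.round(r.current_contact_force(),1)); r.set_gripper(.5); lin(*b,.33,.2); go(*bw(0,-.06),.50,CY)
im=wrist(); P=cloud(im); save('','w7.png',im)
d=P[...,:2]-BC; bx=d[...,0]*np.cos(BY)+d[...,1]*np.sin(BY); byy=-d[...,0]*np.sin(BY)+d[...,1]*np.cos(BY); z=P[...,2]
for sx in(1,-1):
    for sy in(1,-1):
        s=np.hypot(bx-.07*sx,byy-.095*sy)<.006; print(sx,sy,'corner z',np.nanmedian(z[s]).round(4),s.sum())
s=(z>.17)&(z<.20)&(abs(bx)<.1)&(abs(byy)<.14); print(cv2.minAreaRect((P[s][:,:2]*1000).astype(np.float32)))
hsv=cv2.cvtColor(im['pixels'],cv2.COLOR_RGB2HSV); red=((hsv[...,0]<8)|(hsv[...,0]>172))&(hsv[...,1]>120)&(z>.2)&(z<.34)
for zz in np.arange(.21,.34,.02):
    s=red&(abs(z-zz)<.01)&(abs(bx)<.05)
    if s.sum()>5: print('red z',zz.round(2),'x',bx[s].mean().round(3),'y',byy[s].min().round(3),byy[s].max().round(3),s.sum())
s=(z>.30)&(z<.345)&(abs(bx)<.06)&(byy<-.12)&(byy>-.26); print('top bar',s.sum(),bx[s].min(),bx[s].max(),byy[s].min(),byy[s].max(),np.percentile(z[s],[5,50,95]))
print(r.current_t())
E
```

```text
[-6.   1.2 12.5]
1 1 corner z 0.1873 69
1 -1 corner z 0.1877 75
-1 1 corner z 0.1874 77
-1 -1 corner z 0.1874 88
((574.9854736328125, -234.38743591308594), (206.92572021484375, 155.49285888671875), 55.56507110595703)
red z 0.21 x 0.0 y -0.165 -0.15 147
red z 0.23 x -0.001 y -0.17 -0.155 202
red z 0.25 x -0.0 y -0.177 -0.163 241
red z 0.27 x -0.002 y -0.186 -0.17 190
red z 0.29 x -0.005 y -0.194 -0.17 81
red z 0.31 x -0.0 y -0.195 -0.187 288
top bar 1796 -0.02975156477794591 0.029954511628726282 -0.2086380168496253 -0.1738410972318426 [0.3014602  0.31748455 0.32083055]
78.9
```

View pics/w7.png

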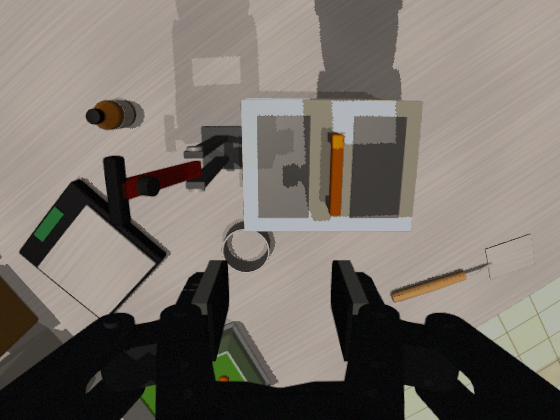

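Lid home: corners 0.1873–0.1877 (expected 0.188). The clamp's cross-bar is at about base y = −0.195, z ≈ 0.314, at px (117,190). Now I'll push it over from outside.

```bash

python3 - <<'E'
from h import *
r.set_gripper(0,20); 
lin(*bw(0,-.275),.46,.3); lin(*bw(0,-.275),.317,.2)
for y in np.arange(-.24,-.109,.015):
    lin(*bw(0,y),.317,.05); f=r.current_contact_force(); print(round(y,3),np.round(f,1))
    if np.abs(f).max()>20: print('stop');break
r.sleep(1.0); lin(*bw(0,-.16),.36,.2); go(*bw(0,-.06),.50,CY)
im=wrist(); P=cloud(im); save('','w8.png',im)
d=P[...,:2]-BC; bx=d[...,0]*np.cos(BY)+d[...,1]*np.sin(BY); byy=-d[...,0]*np.sin(BY)+d[...,1]*np.cos(BY); z=P[...,2]
for sx in(1,-1):
    for sy in(1,-1):
        s=np.hypot(bx-.07*sx,byy-.095*sy)<.006; print(sx,sy,'corner z',np.nanmedian(z[s]).round(4),s.sum())
for y in np.arange(-.14,-.03,.02):
    s=(abs(byy-y)<.008)&(abs(bx)<.006); print('arm y',y.round(2),'z',np.nanmedian(z[s]).round(4))
for sx in(.02,-.02):
    s=(abs(byy+.038)<.004)&(abs(bx-sx)<.006); print('bar',sx,np.nanmedian(z[s]).round(4))
print(r.current_t())
E
```

```text
-0.24 [-0.  -0.1 -0.3]
-0.225 [ 0.1 -0.  -0.2]
-0.21 [-0.1  0.6 -0.5]
-0.195 [-0.3  0.4  0.3]
-0.18 [-0.6 -0.5  0.5]
-0.165 [ 0.3 -0.7  0.2]
-0.15 [0.1 0.3 0.3]
-0.135 [-0.5 -0.1 -0.5]
-0.12 [-0.3  0.6  0.1]
1 1 corner z 0.1875 68
1 -1 corner z 0.1876 72
-1 1 corner z 0.1873 78
-1 -1 corner z 0.1874 90
arm y -0.14 z 0.2089
arm y -0.12 z 0.2093
arm y -0.1 z 0.5482
arm y -0.08 z 0.5317
arm y -0.06 z 0.5203
arm y -0.04 z 0.5317
bar 0.02 0.2135
bar -0.02 0.2135
87.7917
```

View pics/w8.png

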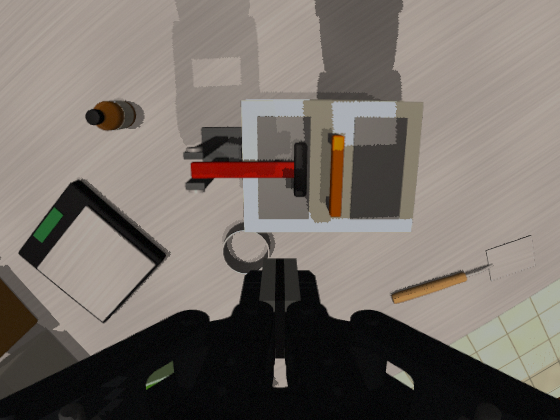

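Clamp is down: the red arm lies level at z ≈ 0.209 and the bar at (300,170) reads z = 0.2135 (nominal 0.212). I'll give the bar a light touch to be sure, then do a final overview and retreat.

```bash

python3 - <<'E'
from h import *
p=bw(0,-.038); lin(*p,.26,.2); 
for z in np.arange(.242,.2319,-.001):
    lin(*p,z,.02); f=r.current_contact_force()
    if f[2]>5: break
print('touch z',z,r.current_tool_pos(),np.round(f,1))
lin(*p,.30,.15); go(*bw(0,-.06),.50,CY)
im=wrist(); P=cloud(im); d=P[...,:2]-BC; bx=d[...,0]*np.cos(BY)+d[...,1]*np.sin(BY); byy=-d[...,0]*np.sin(BY)+d[...,1]*np.cos(BY); z=P[...,2]
for sx in(.02,-.02):
    s=(abs(byy+.038)<.004)&(abs(bx-sx)<.006); print('bar',sx,np.nanmedian(z[s]).round(4))
print('corners',[np.nanmedian(z[np.hypot(bx-.07*sx,byy-.095*sy)<.006]).round(4) for sx in(1,-1) for sy in(1,-1)])
lin(.42,-.05,.45,.3); go(.35,.1,.45,np.pi/2)
a=save('top','t9.png'); b=save('side','s9.png'); 
cv2.imwrite('pics/f9.png',cv2.hconcat([a['pixels'][100:300,120:460],b['pixels'][60:400,80:440][::1]][:1])[:,:,::-1])
h=cv2.vconcat([cv2.resize(a['pixels'][90:290,120:460],(510,300)),cv2.resize(b['pixels'][60:320,80:522],(510,300))]); cv2.imwrite('pics/f9.png',h[:,:,::-1])
print(r.current_t())
E
```

```text
touch z 0.235 [ 0.55152626 -0.26309902  0.23591133] [-2.5  1.4  7.2]
bar 0.02 0.2135
bar -0.02 0.2135
corners [np.float64(0.1876), np.float64(0.1877), np.float64(0.1874), np.float64(0.1874)]
95.7583
```

View pics/f9.png

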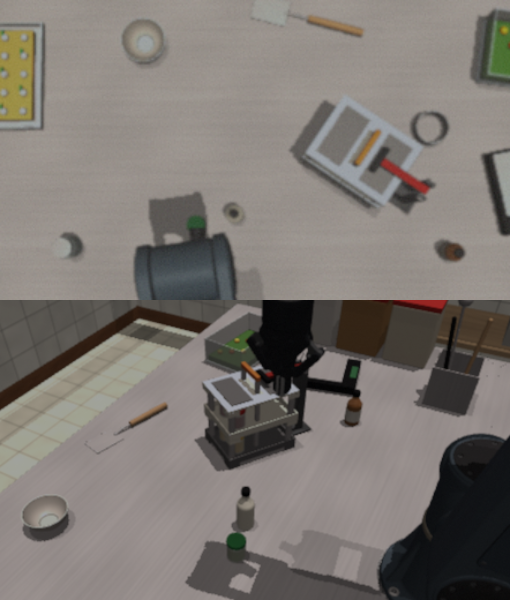

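```bash
python3 -c "
from h import *
print(r.current_tool_pos(),np.round(r.current_contact_force(),1)); r.hand_in()"
```

```text
[0.3503693  0.09957838 0.44987883] [-0.4  0.5 -0.1]
the job is handed in; nothing more can be done
```

The carrier is packed in the order asked, and I handed the job in at about 96 s.

- **Jars present:** the scene had three yellow-lidded and two red-lidded jars.
- **Mango jars:** all three stand in the base tray; their lid tops read 73 mm where 74 mm is expected.
- **Upper tray:** it is fully home. All four posts read 0.182 m and the floor reads 0.1015 m, against 0.182 and 0.102 m nominal.
- **Berry jars:** both stand in the upper tray with lid tops at 0.157–0.159 m, where 0.158 m is expected.
- **Lid:** it had been knocked about 5 cm aside during the run, so I measured it again before gripping it. It is home, with all four corners at 0.1874–0.1877 m against 0.188 m nominal.
- **Hold-down arm:** I pushed it past upright and it dropped onto the lid, level.
- **Bystanders:** the green sample jar and the other kitchen things looked undisturbed in the final pictures, though I did not measure their positions.

**Small disagreements:**
- The first two mango jars were set down with about 15–20 N on the tray floor; I lowered the later ones less far.
- The clamp's cross-bar top reads 1.5 mm above nominal (0.2135 against 0.212 m). A 7 N press on it did not change that, so I take it to be seated.

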